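# Weigh two look-alike tins on the balance and set out the heavier

## Robot

A 7-joint arm with a two-finger parallel gripper is mounted at the origin on a cart in front of the work surface, level with it; the furniture and walls round the work are solid. World frame = base frame: x ahead of the robot, y to its left, z up, the work surface at z = 0. Lengths are in m, angles in rad, forces in N, time in s.
With the tool pointing down it reaches from about 0.4 to 0.85 m from the base axis. Payload 6.9 kg.
Tool frame: the origin (TCP) lies midway between the tips of the shut fingers; the grasp point (between the pads) lies behind it (ctrl.pinch_z is the z of the grasp point in the tool frame, in m); z points along the fingers, y is the line along which they close (so a half turn about z gives the same grasp; the last joint's range is limited). The gripper opens to 85 mm and grips with 20 to 120 N. Pads are 22 mm wide; open, the fingers measure 114 mm over their backs; the gripper's body (76 mm by 85 mm) begins 54 mm behind the grasp point. The pads swing forward as they close: fully open they stand 13 mm farther back than shut.
Start: joints at [-1.129, 0.507, -0.238, 1.5, 0.126, 1.149, -0.155], TCP at [0.207, 0.59, 0.231] pointing down, gripper open.
Joint ranges: [-3.08, 3.08], [-0.24, 2.05], [-1.43, 1.35], [0, 2.5], [-1.52, 4.66], [0.17, 1.96], [-2.89, 2.89]. Speed limits (rad/s): [2.39, 2.39, 3.14, 3.14, 3.14, 3.14, 3.14].

## Interface

Orientations are given as a unit quaternion [w, x, y, z].
In Python, from station import ctrl, get_state, vision, ticket, models gives the robot as it stands. Calls block until the motion is done:
- ctrl.movep(position, orientation): joint-space move of the TCP to a pose.
- ctrl.movel(position, frame=None, max_speed=0.15): straight line of the TCP; frame=None keeps the orientation; max_speed is the mean speed in m/s.
- ctrl.set_joints(angles): joint-space move.
- ctrl.ungrasp() and ctrl.close_gripper(force=None): open the fingers fully, or close them until they stop; force is the grip in N (None keeps the last).
- ctrl.pause(seconds).
- ctrl.ik(position, orientation): joint angles nearest the present ones, or None.
- get_state(): the state.
- vision.grab_frame(name): name is "side" or "top" or "wrist"; returns (picture, depth): 420x560x3 uint8, blue, green, red; 420x560 float32, m along the optical axis (not along the pixel's ray), 0 where there is no reading.
- vision.camera_info(name): a dict with "mtx" (3x3 intrinsics, pixels), "R" (3x3) and "t" (3): a world point X has camera coordinates R X + t; the wrist camera has in their place "hand_eye" (4x4, takes a point from camera to tool coordinates, whose origin is the TCP and whose axes are the flange's). Camera axes: x right, y down, z forward; pixel columns grow to the right and rows downward; lengths in m; the calibration is good to about 2 mm. A picture is of the moment at which its call begins: read the wrist's pose just before it. camera_info takes no time and is no camera call.
A pose or a line that the arm cannot do raises ctrl.Unreachable and nothing moves.
- ticket.close_job(): hands the job in; it is judged then, once.
Trained networks look in the newest picture that a camera, given by its name, has taken for a name from the list of things; names that differ only in an ending like _2 or _b are one class to them, and where a whole thing is asked for, a point or a joint stands for the part that bears it (a point fixed in the world has none). Each returns a list of dicts, best first, with "p" (0 to 1); they miss things now and then, are a little off and sometimes report something else, mostly with a low value. They report only what shows in the picture. A call takes as long as a camera call. They do not tell look-alikes from the thing itself.
- models.recognise(camera, target): "point" ([column, row] in pixels, amid what is visible of it).
- models.masks_of(camera, target): "mask" (420x560 bool, what is visible of it) and "point" ([column, row] in pixels, amid what is visible of it).
The state is a dict: "time": time; "qpos": joint angles; "qd": joint speeds; "tau": joint torques, N m; "tcp_pos": TCP position; "eef_rot": TCP orientation; "contact_force": force on the tool from outside, world axes, zero at the start; "wrist_torque": the same for the moment, N m; "width": finger opening in m; "gripper_force": force on a finger pad.
Only numpy, scipy, OpenCV 4.12 (cv2) and the standard library are available. Lean on these libraries where they do the work, as an engineer would, in place of code of your own. Each camera call takes 0.05 s, during which the arm holds its last target. There are 200 camera calls.

## Task

Two closed tins look the same, but one is filled fuller: find out which on the balance. Stand one tin on each pan while the beam is still locked, then turn the lock knob counter-clockwise all the way to its stop, let go and see which pan sinks. Stand the heavier tin in the tray and leave the lighter one on its pan; set the tins down gently, keep them upright, and leave the other things where they are.

Things in the scene. Friction and masses are not known exactly. Their poses are not given: they have to be found in the camera images.
- tin_a_mid (a point): centre, half-way up, of one of two closed aluminium screw-top tins that look exactly alike: upright cylinder 40 mm across (lid 41 mm over its ribs), 56 mm tall, standing on the table at the start. z axis points up through the lid. Total weight 105 to 155 g, the contents cannot be seen. Either tin may be the heavier one; they differ by 20 to 40 g
- tin_b_mid (a point): the same point of the other tin, same size and look
- tin_a: the tin of tin_a_mid; origin at the centre of its underside, z axis up through the lid
- tin_b: the tin of tin_b_mid; origin at the centre of its underside, z axis up through the lid
- balance: fixed equal-arm table balance, grey stand 46 to 70 mm wide and 155 mm deep with an aluminium beam 184 mm long. Origin under the beam's pivot on the table; its x axis points away from the lock knob, y along the level beam from the right pan to the left pan. A white pointer scale stands over the pivot up to 99 mm above the table
- pan_left_floor (a point): centre of the floor of the left pan (85 mm from the pivot along the balance's +y), a round steel dish with a flat floor 62 mm across and a 2.5 mm rim 74 mm across. The pan always stays level; its floor is 73 mm above the table with the beam level and rises or sinks up to 9 mm as the beam tips
- pan_right_floor (a point): the same for the right pan (85 mm along the balance's -y)
- beam (a joint): tilt of the beam, rad: 0 level, positive when the left pan (balance +y) is down, negative when the right pan is down; stops at +-0.11. While locked it gives less than 0.02. Unlocked and loaded it settles on the heavier side's stop within about a second
- knob_grip (a point): middle of the grip bar of the beam lock's knob, a black wing knob with a vertical axis 85 mm in front of the pivot (balance -x). The bar is 40 mm long, 12 mm thick and 31 mm tall, its top 68 mm and this point 56 mm above the table, a disc 32 mm across ends 37 mm above the table below it. The point's x axis lies along the bar, z up
- knob (a joint): turn of the lock knob, rad: 0 fully locked; it starts at 0 to 0.2 with the bar nearly parallel to the beam. Turning it counter-clockwise seen from above grows the value: the first 0.3 rad do nothing, then a cam lowers the yoke that holds the beam, until the stop at 2.3 (beam quite free). It takes more turn than most wrists give in one grasp. Friction about 0.03 N m, it stays where it is left
- tray: fixed shallow square aluminium tray on the table, 100 x 100 mm, rim 7 mm high and 2.5 mm thick, floor 2.5 mm above the table. Origin at the centre of its underside
- paint_bottle: bystander: small black paint bottle with a white nozzle, 37 mm across, 100 mm tall; origin at the centre of its underside
- mixing_cup: bystander: white plastic mixing cup 60 mm across, 46 mm tall; origin at the centre of its underside
- tape: bystander: roll of blue tape lying flat, 74 mm across, 12 mm high; origin at the centre of its underside
Things that resemble listed ones, but are neither listed nor needed, are in the scene too. What is shaped like the tin_a but red is not meant.

How it is judged:
By the outcome, as a careful person would: the job done as asked, in the order asked, and still so for the second after the job is handed in, with the robot touching nothing.
It also fails if it takes over 72 s, if anything falls off the work surface, if the arm or the gripper's body presses on something with over 40 N, if the wrist force passes 120 N, or if a joint passes its speed limit or range.

## Working session

There is one attempt and no reset: what is moved stays moved. The work goes in short steps, each a Python script; the robot and the scene stay as the last script left them, time stands still between calls to the robot, and variables do not carry over. Pictures are saved under pics/ and viewed, at most 10 in all, crops included, and the job is handed in when it is done.

```bash
ls; mkdir -p pics
cat > h.py <<'E'
import numpy as np, cv2
from station import ctrl, get_state, vision, ticket, models
from scipy.spatial.transform import Rotation as Ro
def grab(n):
    s=get_state(); im,d=vision.grab_frame(n); return im,d,s
def w_of(n,uv,d,s=None):
    c=vision.camera_info(n); K=np.array(c["mtx"])
    uv=np.atleast_2d(uv).astype(float); d=np.atleast_1d(d)
    p=np.c_[(uv[:,0]-K[0,2])/K[0,0]*d,(uv[:,1]-K[1,2])/K[1,1]*d,d]
    if n!="wrist": return (p-np.array(c["t"]))@np.array(c["R"])
    H=np.array(c["hand_eye"]); p=p@H[:3,:3].T+H[:3,3]
    q=s["eef_rot"]; return Ro.from_quat([q[1],q[2],q[3],q[0]]).apply(p)+s["tcp_pos"]
def down(a):  # tool z down, tool y axis at world angle a from +y... finger line direction = angle a of tool y
    y=np.array([np.cos(a),np.sin(a),0]); z=np.array([0,0,-1.]); x=np.cross(y,z)
    q=Ro.from_matrix(np.c_[x,y,z]).as_quat(); return [q[3],q[0],q[1],q[2]]
E
python3 - <<'E'
from h import *
s=get_state(); print(s, ctrl.pinch_z)
for n in ("top","side"):
    im,d,s=grab(n); cv2.imwrite(f"pics/{n}0.png",im); np.savez(f"{n}0.npz",im=im,d=d)
    for t in ["tin_a","balance","pan_left_floor","knob_grip","tray","paint_bottle","mixing_cup","tape"]:
        for r in models.masks_of(n,t)[:5]:
            m=r["mask"]&(d>0)
            v,u=np.nonzero(m)
            if len(u)==0: continue
            p=w_of(n,np.c_[u,v],d[v,u]); print(n,t,round(r["p"],2),np.round(r["point"]),len(u),np.round(p.mean(0),3),np.round(np.percentile(p,[2,98],axis=0),3).tolist())
E
```

```text
pics
{'time': 0.0, 'qpos': array([-1.12851873,  0.50833948, -0.23754415,  1.50113569,  0.12566913,
        1.14886795, -0.1548186 ]), 'qd': array([-1.14258734e-03,  3.76335858e-04,  9.86775631e-04,  1.66173698e-03,
       -6.48447669e-05,  2.11244580e-04,  3.09504157e-04]), 'tau': array([ 1.35095630e-03, -6.20591140e+01, -2.18617894e+00, -2.49652827e+01,
        1.27300347e-02,  1.22748213e-02, -2.49177191e-05]), 'tcp_pos': array([0.20641866, 0.58940461, 0.23042831]), 'eef_rot': array([-1.51914187e-04,  1.67592467e-01,  9.85855967e-01, -8.69008593e-04]), 'contact_force': array([ 0.34508372, -0.23244219, -0.54492346]), 'wrist_torque': array([-0.01372987,  0.00636249,  0.02883595]), 'gripper_force': 0.0, 'width': 0.08537849610226211} -0.0187
top tin_a 0.81 [257. 289.] 426 [0.417 0.28  0.054] [[0.399, 0.262, 0.022], [0.435, 0.298, 0.059]]
top tin_a 0.79 [298. 156.] 438 [0.656 0.197 0.052] [[0.64, 0.179, 0.012], [0.676, 0.216, 0.059]]
top tin_a 0.61 [248. 149.] 425 [0.667 0.295 0.052] [[0.651, 0.278, 0.012], [0.686, 0.313, 0.059]]
top tin_a 0.41 [204. 215.] 2814 [0.548 0.376 0.003] [[0.4
[... 1346 characters left out ...]
b_grip 0.65 [235. 207.] 72 [0.473 0.118 0.056] [[0.299, 0.101, 0.0], [0.569, 0.128, 0.1]]
side knob_grip 0.48 [328. 290.] 893 [0.775 0.293 0.046] [[0.764, 0.278, 0.004], [0.782, 0.309, 0.089]]
side tray 0.56 [354. 246.] 1238 [0.551 0.376 0.003] [[0.498, 0.324, -0.0], [0.602, 0.425, 0.007]]
side paint_bottle 0.62 [327. 289.] 880 [0.776 0.293 0.045] [[0.765, 0.278, 0.004], [0.782, 0.309, 0.086]]
side mixing_cup 0.69 [362. 210.] 470 [0.417 0.415 0.028] [[0.385, 0.392, 0.001], [0.436, 0.44, 0.046]]
side mixing_cup 0.67 [270. 262.] 720 [0.671 0.196 0.036] [[0.646, 0.177, 0.002], [0.68, 0.214, 0.057]]
side tape 0.66 [378. 273.] 461 [0.676 0.388 0.009] [[0.642, 0.349, 0.001], [0.711, 0.416, 0.013]]
```

Run:
```python
import cv2,numpy as np
a=cv2.imread("pics/top0.png"); 
c=cv2.resize(a[70:330,150:440],None,fx=2.3,fy=2.3,interpolation=cv2.INTER_CUBIC); cv2.imwrite("pics/topc.png",c)
```

```text
(no output)
```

View pics/topc.png

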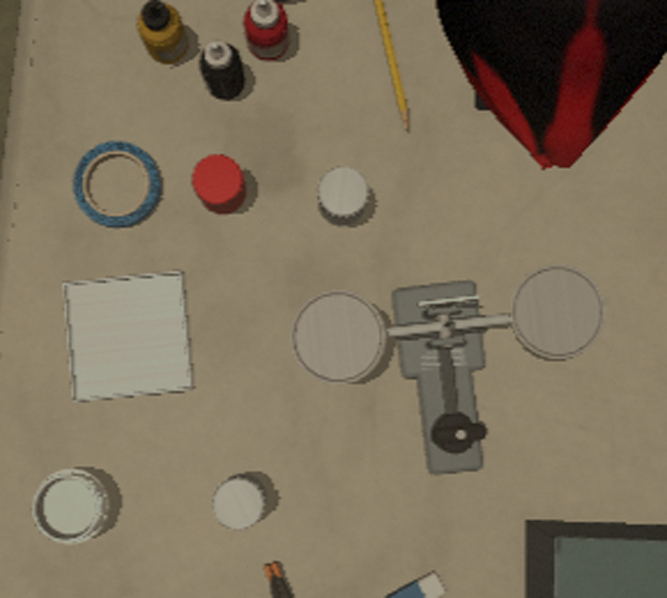

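View pics/side0.png

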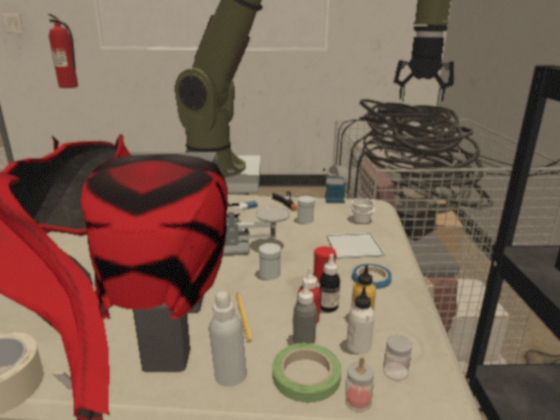

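The aluminium tins are at top-camera (257,289) and (298,156). The look-alike is the red tin at (248,149), and jars show in the side view at (398,355) and (360,385). I choose the two bare aluminium ones and will check them in the wrist crops. Next I measure the balance, knob and obstacle heights.

Run:
```python
from h import *
z=np.load("top0.npz"); d=z["d"]; v,u=np.nonzero(d>0)
P=w_of("top",np.c_[u,v],d[v,u])
def circ(c,r,z0,z1,name):
    m=(np.hypot(P[:,0]-c[0],P[:,1]-c[1])<r)&(P[:,2]>z0)&(P[:,2]<z1); q=P[m]
    (cc,rr)=cv2.minEnclosingCircle(q[:,:2].astype(np.float32)); print(name,np.round(q.mean(0),4),np.round(cc,4),round(rr,4),len(q))
circ((.417,.28),.03,.05,.065,"tinA");circ((.656,.197),.03,.05,.065,"tinB")
circ((.544,.203),.05,.069,.085,"panL");circ((.56,.035),.05,.069,.085,"panR")
m=(np.hypot(P[:,0]-.468,P[:,1]-.111)<.04)&(P[:,2]>.062)&(P[:,2]<.075);q=P[m]
print("knob",q.mean(0),len(q),cv2.minAreaRect(q[:,:2].astype(np.float32)*1000))
# height map max on 5cm cells
for x in np.arange(1.0,.1,-.05):
    print("%.2f"%x,[int(1000*P[k,2].max()) if (k:=(abs(P[:,0]-x)<.025)&(abs(P[:,1]-y)<.025)).any() else -1 for y in np.arange(.55,-.5,-.05)])
```

```text
tinA [0.4157 0.2805 0.0561] [0.4155 0.2806] 0.0206 401
tinB [0.6594 0.1967 0.0562] [0.6596 0.1966] 0.0209 387
panL [0.5435 0.2025 0.0739] [0.5437 0.2024] 0.0366 1333
panR [0.5617 0.0331 0.0739] [0.5615 0.0335] 0.0369 1333
knob [0.46824339 0.10959366 0.06617036] 149 ((468.14935302734375, 109.28041076660156), (11.820144653320312, 39.4002571105957), 6.605776309967041)
1.00 [-1, -1, 3, 3, 3, 2, 3, 3, 2, 0, -1, -1, -1, -1, -1, -1, -1, -1, -1, -1, -1]
0.95 [-1, -1, 4, 54, 53, 54, 22, 21, 96, 86, -1, -1, -1, 49, 25, 51, 5, 3, -6, -1, -1]
0.90 [-1, -1, 3, 55, 57, 64, 22, 21, 130, 93, -1, -1, -1, 126, 131, 132, 3, 16, -1, -1, -1]
0.85 [-1, -1, 4, 5, 104, 94, 103, 5, 248, 263, 265, 264, 254, 162, 160, 146, 143, 15, -1, -1, -1]
0.80 [-1, -8, 5, 5, 100, 63, 97, 5, 255, 267, 269, 269, 258, 168, 187, 189, 152, -1, -1, -1, -1]
0.75 [-1, 0, 5, 5, 5, 104, 4, 5, 247, 267, 268, 266, 253, 26, 188, 199, 137, -1, -1, -1, -1]
0.70 [-1, 0, 5, 15, 16, 60, 5, 57, 6, 234, 240, 237, 6, 207, 78, 125, 134, -1, -1, -1, -1]
0.65 [-1, 1, 6, 15, 15, 61, 7, 60, 6, 5, 182, 5, 168, 214, 78, 97, 115, -1, -1, -1, -1]
0.60
[... 199 characters left out ...]
0, 9, 77, 79, 77, 66, 5, 5, 121, 222, 125, 134, 128, -1, -1, -1, -1]
0.45 [-1, 5, 48, 48, 4, 59, 59, 5, 69, 72, 5, 5, 5, 222, 211, 160, -1, -1, -1, -1, -1]
0.40 [-1, 4, 49, 50, 4, 61, 59, 5, 5, 5, 122, 122, 121, 210, 210, 190, -1, -1, -1, -1, -1]
0.35 [-1, 4, 4, 5, 5, 6, 22, 4, 17, 16, 122, 122, 123, 122, 190, 182, 45, -1, -1, -1, -1]
0.30 [-1, 4, 4, 52, 51, 5, 21, 21, 16, 6, 123, 122, 123, 122, 122, 119, 53, -1, -1, -1, -1]
0.25 [-1, -3, 0, 54, 54, 4, 21, 21, 5, 5, 122, 123, 123, 122, 123, -1, 62, -1, -1, -1, -1]
0.20 [64, 64, -1, 46, 64, -1, -1, -1, -1, -1, -8, -1, 57, 57, 58, -1, 61, -2, -1, -1, -1]
0.15 [-267, 2, -1, -1, -1, -1, -1, -1, -1, -1, -1, -1, -1, -1, -1, -1, -1, -1, -1, -1, -1]
```

Run:
```python
from h import *
z=np.load("top0.npz"); d=z["d"]; v,u=np.nonzero(d>0)
P=w_of("top",np.c_[u,v],d[v,u])
def near(c,zm,n,own):
    r=np.hypot(P[:,0]-c[0],P[:,1]-c[1]); m=(P[:,2]>zm)&(r<.11)&(r>own)
    q=P[m]; o=np.argsort(r[m])
    print(n,len(q)); 
    if len(q): 
        ang=np.degrees(np.arctan2(q[:,1]-c[1],q[:,0]-c[0]))//30*30
        for a in np.unique(ang): k=np.where(ang==a)[0]; j=k[np.argmin(r[m][k])]; print("  ",a,np.round(q[j],3),"dist",round(r[m][j],3),"zmax",round(q[k,2].max(),3))
near((.56,.0335),.09,"panR",.0); near((.6596,.1966),.06,"tinB",.025); near((.468,.109),.075,"knob",0.0); near((.4155,.2806),.03,"tinA",.03)
for nm,c,zz in [("tinA",(.4155,.2806),.15),("panR",(.561,.0335),.15),("tinB",(.6596,.1966),.1),("panL",(.543,.2024),.15),("knob",(.468,.109),.045),("tray",(.549,.376),.05)]:
    for a in (6,36,66,96,126,156,186,216,246,276,306,336):
        q=ctrl.ik([c[0],c[1],zz],down(np.radians(a)))
        print(nm,a,None if q is None else np.round(q,2))
```

```text
panR 689
   -120.0 [ 0.555 -0.072  0.105] dist 0.106 zmax 0.18
   -90.0 [ 0.569 -0.07   0.174] dist 0.104 zmax 0.181
   -30.0 [0.665 0.032 0.158] dist 0.105 zmax 0.17
   0.0 [0.659 0.039 0.151] dist 0.099 zmax 0.175
   60.0 [0.572 0.098 0.099] dist 0.066 zmax 0.102
   90.0 [0.552 0.117 0.099] dist 0.084 zmax 0.099
tinB 655
   -180.0 [0.579 0.195 0.075] dist 0.081 zmax 0.08
   -150.0 [0.566 0.143 0.096] dist 0.108 zmax 0.101
   -90.0 [0.711 0.103 0.174] dist 0.107 zmax 0.181
   -60.0 [0.727 0.116 0.189] dist 0.106 zmax 0.205
   60.0 [0.667 0.29  0.061] dist 0.094 zmax 0.061
   150.0 [0.579 0.199 0.076] dist 0.081 zmax 0.079
knob 492
   -150.0 [0.396 0.049 0.09 ] dist 0.093 zmax 0.122
   -60.0 [0.532 0.054 0.078] dist 0.084 zmax 0.079
   -30.0 [0.544 0.066 0.078] dist 0.087 zmax 0.101
   0.0 [0.552 0.118 0.076] dist 0.084 zmax 0.102
   30.0 [0.52  0.175 0.077] dist 0.084 zmax 0.08
   60.0 [0.512 0.186 0.078] dist 0.088 zmax 0.078
tinA 16
   60.0 [0.417 0.389 0.032] dist 0.108 zmax 0.035
   90.0 [0.411 0.387 0.032] dist 0.106 zmax 0.05
tinA 6 [-0.7   0.41  0.08  1.94 -0.04  0.8  -0.49]

[... 3034 characters left out ...]
.33  0.52 -0.88]
knob 336 [-0.42  0.55  0.21  2.1  -0.22  0.51 -0.47]
tray 6 [-0.66  0.74  0.05  1.59 -0.04  0.81 -0.5 ]
tray 36 [-0.61  0.74 -0.06  1.59  0.05  0.81 -0.05]
tray 66 [-0.55  0.74 -0.16  1.59  0.15  0.82  0.39]
tray 96 [-0.48  0.75 -0.28  1.59  0.25  0.84  0.82]
tray 126 [-0.41  0.76 -0.4   1.59  0.36  0.86  1.25]
tray 156 [-0.34  0.78 -0.54  1.59  0.48  0.9   1.68]
tray 186 [-0.27  0.82 -0.67  1.59  0.59  0.95  2.11]
tray 216 [-0.21  0.85 -0.8   1.59  0.7   1.01  2.55]
tray 246 [-1.18  1.04  1.15  1.6  -1.01  1.19 -1.79]
tray 276 [-0.87  0.78  0.41  1.6  -0.38  0.85 -1.77]
tray 306 [-0.81  0.76  0.3   1.6  -0.28  0.83 -1.34]
tray 336 [-0.73  0.74  0.16  1.6  -0.14  0.81 -0.93]
```

Run:
```python
from h import *
ctrl.movep([.4155,.2806,.15],down(np.radians(6)))
print(get_state()["time"],get_state()["tcp_pos"])
im,d,s=grab("wrist"); cv2.imwrite("pics/w1.png",im)
for r in models.masks_of("wrist","tin_a")[:3]:
    v,u=np.nonzero(r["mask"]&(d>0)); p=w_of("wrist",np.c_[u,v],d[v,u],s); k=abs(p[:,2]-.056)<.004
    if k.sum()>20: print(r["p"],r["point"],p[k].mean(0),cv2.minEnclosingCircle(p[k][:,:2].astype(np.float32)))
```

```text
2.325 [0.41511481 0.28247032 0.15020312]
0.94 [278.0, 206.5] [0.41333221 0.28202185 0.05493309] ((0.4135657846927643, 0.2810482382774353), 0.020805366337299347)
0.65 [537.0, 216.5] [0.65141279 0.29165704 0.05365907] ((0.6537795662879944, 0.2923642694950104), 0.012948629446327686)
0.61 [509.9, 298.6] [0.66289496 0.20886243 0.05454373] ((0.6622391939163208, 0.20491789281368256), 0.01808747462928295)
```

View pics/w1.png

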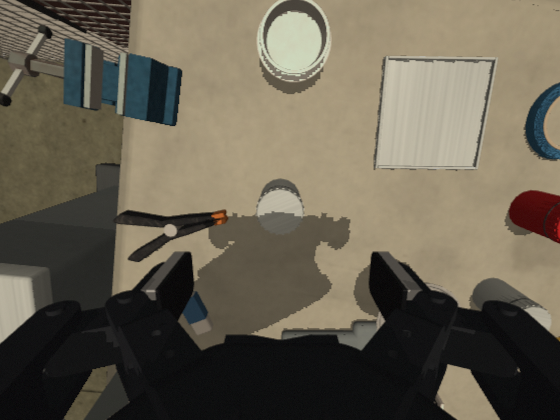

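The wrist view shows tin A as a bare aluminium lid at (278,206), between the fingers and not red. The pliers' tip at (225,215) lies in the finger line, so I'll grasp at 66°.

```bash
cat >> h.py <<'E'
def st(t=""):
    s=get_state(); print(t,"t%.2f"%s["time"],np.round(s["tcp_pos"],4),"w%.4f"%s["width"],"gf%.1f"%s["gripper_force"],"F",np.round(s["contact_force"],2),"M%.2f"%s["wrist_torque"][2],"q7 %.2f"%s["qpos"][6]); return s
def pick(xy,z,hi,a=None,lift=.15):
    ctrl.movel([*xy,z]); st("at"); ctrl.close_gripper(30); st("grip"); 
    ctrl.movel([*xy,hi],max_speed=lift); st("up")
def place(xy,z,hi):   # guarded set-down: z expected tcp height
    ctrl.movel([*xy,z+.006]); ctrl.pause(.15); f0=st("near")["contact_force"][2]
    for k in range(10):
        ctrl.movel([*xy,z+.004-.001*k],max_speed=.02)
        f=get_state()["contact_force"][2]
        if abs(f-f0)>1.0: break
    st("down %d"%k); ctrl.ungrasp(); st("open"); ctrl.movel([*xy,hi])
E
python3 - <<'E'
from h import *
ctrl.movep([.4145,.281,.09],down(np.radians(66)));st()
pick((.4145,.281),.012,.13)
ctrl.movep([.47,.17,.18],down(np.radians(6)));st("via")
ctrl.movep([.5615,.0333,.14],down(np.radians(6)));st("above")
E
```

```text
t3.25 [0.4146 0.2814 0.0902] w0.0858 gf0.0 F [ 0.23 -0.53 -0.33] M0.00 q7 0.35
at t3.92 [0.4147 0.2814 0.0125] w0.0853 gf0.0 F [ 0.16 -0.55 -0.29] M-0.00 q7 0.31
grip t4.41 [0.4148 0.2812 0.0128] w0.0397 gf29.6 F [-1.06 -0.51  6.98] M-0.03 q7 0.31
up t5.34 [0.4141 0.2806 0.1293] w0.0396 gf30.4 F [-1.03 -0.58 -1.51] M0.03 q7 0.37
via t5.98 [0.4694 0.1701 0.1791] w0.0397 gf30.4 F [-0.15  0.94 -1.06] M-0.01 q7 -0.24
above t6.70 [0.5609 0.0343 0.1389] w0.0398 gf30.4 F [ 0.48  1.31 -1.65] M-0.01 q7 0.08
```

Run:
```python
from h import *
place((.5612,.0335),.085,.17)
ctrl.movep([.60,.19,.17],down(np.radians(6)));st()
ctrl.movep([.659,.1968,.12],down(np.radians(6)));st()
im,d,s=grab("wrist"); cv2.imwrite("pics/w2.png",im)
for r in models.masks_of("wrist","tin_a")[:3]:
    v,u=np.nonzero(r["mask"]&(d>0)); p=w_of("wrist",np.c_[u,v],d[v,u],s); k=abs(p[:,2]-.056)<.004
    if k.sum()>20: print(r["p"],r["point"],p[k].mean(0),cv2.minEnclosingCircle(p[k][:,:2].astype(np.float32)))
```

```text
near t7.33 [0.5619 0.034  0.0922] w0.0397 gf30.4 F [ 0.06 -0.67 -1.59] M-0.04 q7 0.09
down 1 t7.83 [0.5612 0.0335 0.0879] w0.0398 gf30.4 F [ 0.16  0.18 -0.52] M0.01 q7 0.09
open t8.34 [0.5612 0.0335 0.0881] w0.0854 gf0.0 F [0.27 0.3  0.49] M-0.03 q7 0.09
 t9.72 [0.5994 0.1902 0.1685] w0.0855 gf0.0 F [-0.5  -0.9  -0.39] M-0.01 q7 -0.18
 t10.13 [0.6589 0.1943 0.1183] w0.0854 gf0.0 F [0.09 0.14 0.58] M0.02 q7 -0.15
0.63 [312.8, 78.5] [0.6688877  0.29711093 0.05493798] ((0.6689249277114868, 0.2971546947956085), 0.02071286365389824)
0.59 [280.9, 212.8] [0.65815407 0.1981141  0.05492311] ((0.6581255793571472, 0.19707044959068298), 0.02075357176363468)
```

View pics/w2.png

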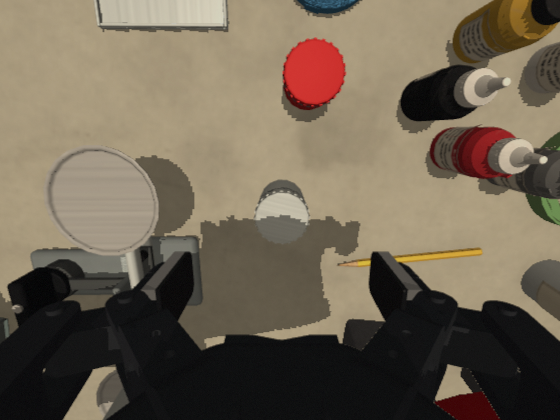

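Tin B is the bare aluminium lid at (281,213). The red one at (313,75) is the decoy, and the left pan at (103,200) is empty.

```bash
cat >> h.py <<'E'
def fz(n=4):
    r=[]
    for _ in range(n): ctrl.pause(.03); r.append(get_state()["contact_force"][2])
    return float(np.mean(r))
def place(xy,z,hi):
    ctrl.movel([*xy,z+.006]); ctrl.pause(.2); f0=fz(8); st("near"); L=[]
    for k in range(9):
        ctrl.movel([*xy,z+.003-.001*k],max_speed=.02); L.append(round(fz()-f0,2))
        if L[-1]>1.5: break
    print(L); st("down %d"%k); ctrl.ungrasp(); st("open"); ctrl.movel([*xy,hi])
E
python3 - <<'E'
from h import *
ctrl.movel([.6585,.1973,.09])
pick((.6585,.1973),.012,.15)
ctrl.movep([.5436,.2024,.13],down(np.radians(6)));st("above")
place((.5436,.2024),.085,.18)
ctrl.movep([.47,.11,.19],down(np.radians(6.6)));st("knob")
im,d,s=grab("top"); cv2.imwrite("pics/top1.png",cv2.resize(im[170:290,260:420],None,fx=4,fy=4))
v,u=np.nonzero(d>0);P=w_of("top",np.c_[u,v],d[v,u])
for c in ((.5435,.2024),(.5615,.0335)):
    q=P[(np.hypot(P[:,0]-c[0],P[:,1]-c[1])<.04)&(P[:,2]>.12)&(P[:,2]<.14)]; print(len(q), q.mean(0) if len(q) else 0)
im,d,s=grab("wrist"); cv2.imwrite("pics/w3.png",im)
v,u=np.nonzero(d>0);P=w_of("wrist",np.c_[u,v],d[v,u],s)
q=P[(np.hypot(P[:,0]-.468,P[:,1]-.109)<.035)&(P[:,2]>.06)&(P[:,2]<.075)]
if len(q): print(q.mean(0),cv2.minAreaRect(q[:,:2].astype(np.float32)*1000))
E
```

```text
at t11.25 [0.6593 0.1974 0.0131] w0.0853 gf0.0 F [ 0.59  0.28 -0.35] M0.05 q7 -0.14
grip t11.74 [0.6589 0.1974 0.0129] w0.0393 gf30.2 F [-0.99 -0.05  5.88] M0.04 q7 -0.14
up t12.81 [0.6578 0.1972 0.1488] w0.0394 gf30.3 F [ 0.14 -0.27 -2.22] M0.02 q7 -0.16
above t13.35 [0.5429 0.2025 0.1296] w0.0391 gf30.4 F [ 0.91  0.75 -0.81] M-0.02 q7 -0.22
near t14.22 [0.5437 0.2024 0.0914] w0.0391 gf30.5 F [-0.72 -0.63 -0.75] M0.04 q7 -0.21
[0.86, 1.14, 1.04, 1.02, 1.64]
down 4 t16.19 [0.5435 0.2024 0.084 ] w0.0390 gf30.6 F [-1.01  0.23  0.19] M0.02 q7 -0.21
open t16.72 [0.5436 0.2024 0.084 ] w0.0855 gf0.0 F [-0.03  0.1   0.08] M0.02 q7 -0.21
knob t18.05 [0.4696 0.1096 0.1896] w0.0853 gf0.0 F [1.35 0.41 0.25] M-0.02 q7 -0.10
458 [0.54433156 0.20163285 0.12682157]
496 [0.56188268 0.03529745 0.13140158]
[0.46614599 0.11033587 0.06462448] ((466.0788879394531, 109.69547271728516), (11.526931762695312, 39.55988311767578), 6.715051174163818)
```

View pics/w3.png

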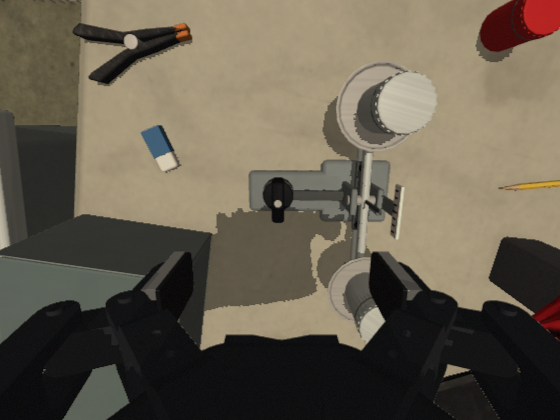

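Both tins stand upright on their pans (lids at (405,102) and about (370,325)). The knob bar is at (278,205) and still locked. I'll check the height of the linkage behind the knob before descending.

Run:
```python
from h import *
z=np.load("top0.npz"); d=z["d"]; v,u=np.nonzero(d>0)
P=w_of("top",np.c_[u,v],d[v,u])
e=np.array([np.cos(.115),np.sin(.115)]);r=P[:,:2]-[.467,.1095];a=r@e;b=r@[-e[1],e[0]]
for t in np.arange(-.07,.08,.01):
    q=P[(abs(a-t)<.005)&(abs(b)<.02)]; print(round(t,2),q[:,2].max().round(3) if len(q) else None)
```

```text
-0.07 0.005
-0.06 0.004
-0.05 0.005
-0.04 0.006
-0.03 0.018
-0.02 0.019
-0.01 0.061
0.0 0.072
0.01 0.068
0.02 0.041
0.03 0.036
0.04 0.036
0.05 0.037
0.06 0.037
0.07 0.067
0.08 0.062
```

Run:
```python
from h import *
a=np.radians(6.65)
ctrl.movep([.467,.1095,.11],down(a)); ctrl.movel([.467,.1095,.0435],max_speed=.1); st("at")
ctrl.close_gripper(30); s=st("grip"); q=np.array(s["qpos"]); q0=q[6]
for dq in list(np.arange(.3,2.2,.3))+[2.2,2.26,2.31,2.36]:
    if q0+dq>2.85: print("range");break
    q[6]=q0+dq; ctrl.set_joints(q); s=st("turn %.2f"%dq)
    if dq>2.2 and abs(s["wrist_torque"][2])>.6: break
ctrl.pause(.1); s=st("end"); r=s["eef_rot"]
y=Ro.from_quat([r[1],r[2],r[3],r[0]]).apply([0,1,0]); print(np.degrees(np.arctan2(y[1],y[0])))
```

```text
at t19.38 [0.4676 0.1096 0.0442] w0.0854 gf0.0 F [-0.2  -1.51 -0.06] M0.04 q7 -0.06
grip t20.04 [0.467  0.1095 0.0437] w0.0112 gf33.3 F [-0.72  0.29  3.47] M0.04 q7 -0.06
turn 0.30 t20.43 [0.4668 0.1094 0.0436] w0.0110 gf33.2 F [-1.24 -0.16  2.84] M0.03 q7 0.23
turn 0.60 t20.82 [0.4666 0.1093 0.0436] w0.0114 gf33.5 F [-2.   -1.52  4.28] M0.09 q7 0.53
turn 0.90 t21.22 [0.4665 0.1091 0.0436] w0.0112 gf33.6 F [-2.72 -1.71  5.21] M0.02 q7 0.83
turn 1.20 t21.61 [0.4664 0.109  0.0437] w0.0113 gf33.6 F [-3.02 -2.41  5.27] M0.03 q7 1.13
turn 1.50 t22.00 [0.4664 0.1087 0.0437] w0.0114 gf33.6 F [-3.56 -2.54  6.38] M0.09 q7 1.43
turn 1.80 t22.39 [0.4664 0.1085 0.0436] w0.0110 gf33.7 F [-3.22 -4.04  6.42] M0.01 q7 1.73
turn 2.10 t22.78 [0.4665 0.1083 0.0436] w0.0114 gf33.6 F [-2.1  -4.31  6.82] M0.01 q7 2.03
turn 2.20 t23.03 [0.4665 0.1082 0.0437] w0.0115 gf33.6 F [-3.11 -4.38  5.18] M0.04 q7 2.13
turn 2.26 t23.28 [0.4666 0.1082 0.0436] w0.0110 gf33.6 F [-2.79 -4.89  5.82] M0.04 q7 2.19
turn 2.31 t23.53 [0.4666 0.1082 0.0437] w0.0113 gf33.7 F [-2.5  -3.87  5.03] M-0.25 q7 2.24
turn 2.36 t23.78 [0.4666 0.1082 0.0437] w0.0118 gf44.6 F [-2.66 -3.26  5.03] M-1.01 q7 2.29
end t23.88 [0.4666 0.1082 0.0437] w0.0116 gf44.5 F [-3.   -3.27  6.03] M-1.04 q7 2.29
141.3224235907996
```

Run:
```python
from h import *
ctrl.ungrasp(); st("open"); ctrl.movel([.4666,.1085,.13]); ctrl.movep([.46,.2,.25],down(np.radians(96))); ctrl.pause(1.0);st("back")
im,d,s=grab("top"); cv2.imwrite("pics/top2.png",cv2.resize(im[150:290,260:420],None,fx=4,fy=4,interpolation=cv2.INTER_CUBIC))
v,u=np.nonzero(d>0);P=w_of("top",np.c_[u,v],d[v,u])
for c in ((.5435,.2024),(.5615,.0335)):
    q=P[(np.hypot(P[:,0]-c[0],P[:,1]-c[1])<.04)&(P[:,2]>.105)&(P[:,2]<.15)]; print(len(q), np.median(q,0) if len(q) else 0, cv2.minEnclosingCircle(q[:,:2].astype(np.float32)))
q=P[(np.hypot(P[:,0]-.467,P[:,1]-.1095)<.035)&(P[:,2]>.06)&(P[:,2]<.075)]
if len(q): print(len(q),q.mean(0),cv2.minAreaRect(q[:,:2].astype(np.float32)*1000))
```

```text
open t24.59 [0.467  0.1096 0.0436] w0.0851 gf0.0 F [ 0.05  0.22 -0.09] M0.02 q7 2.30
back t27.19 [0.46 0.2  0.25] w0.0854 gf0.0 F [0.13 0.59 0.65] M0.02 q7 1.37
461 [0.54457738 0.20176938 0.11977736] ((0.5446327328681946, 0.20092831552028656), 0.020695041865110397)
558 [0.56167082 0.03704497 0.13825848] ((0.5621908903121948, 0.03455829620361328), 0.02093684859573841)
```

View pics/top2.png

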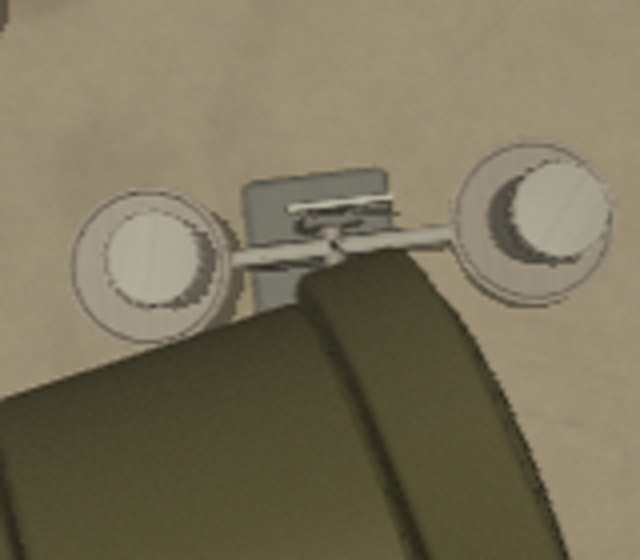

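The left pan has sunk: its lid is at z=0.120 against 0.138 on the right, which is a full tilt. So tin B on the left is the heavier one. I'll lift it slowly so the other pan comes down softly.

Run:
```python
from h import *
im,d,s=grab("wrist"); v,u=np.nonzero(d>0);P=w_of("wrist",np.c_[u,v],d[v,u],s)
q=P[(np.hypot(P[:,0]-.467,P[:,1]-.1095)<.035)&(P[:,2]>.06)&(P[:,2]<.075)]
if len(q)>20: print("knob",len(q),cv2.minAreaRect(q[:,:2].astype(np.float32)*1000))
xy=(.5440,.2012)
ctrl.movep([*xy,.17],down(np.radians(6))); ctrl.movel([*xy,.078]); st("at")
ctrl.close_gripper(30); st("grip"); ctrl.pause(.2)
ctrl.movel([*xy,.106],max_speed=.02); st("slow"); ctrl.pause(.3); ctrl.movel([*xy,.16]); st("up")
ctrl.movep([.549,.376,.10],down(np.radians(6))); st("tray")
im,d,s=grab("top"); cv2.imwrite("pics/top3.png",cv2.resize(im[150:290,160:420],None,fx=3,fy=3,interpolation=cv2.INTER_CUBIC))
v,u=np.nonzero(d>0);P=w_of("top",np.c_[u,v],d[v,u]); c=(.5615,.0335)
q=P[(np.hypot(P[:,0]-c[0],P[:,1]-c[1])<.04)&(P[:,2]>.105)&(P[:,2]<.15)]; print(len(q), np.median(q,0))
```

```text
knob 365 ((466.092041015625, 109.29859161376953), (39.37677764892578, 11.392722129821777), 47.70753479003906)
at t29.18 [0.5446 0.2011 0.0789] w0.0858 gf0.0 F [0.35 0.18 0.55] M-0.00 q7 0.23
grip t29.67 [0.5441 0.2014 0.0785] w0.0394 gf29.7 F [-1.76 -0.21  4.73] M0.03 q7 0.23
slow t31.42 [0.5439 0.2012 0.1059] w0.0391 gf30.3 F [-0.61  0.26 -1.39] M0.05 q7 0.20
up t32.23 [0.5437 0.2014 0.1597] w0.0392 gf30.4 F [-0.14  0.43 -1.59] M-0.01 q7 0.15
tray t32.99 [0.5486 0.3755 0.0987] w0.0392 gf30.4 F [ 1.14 -1.17 -1.7 ] M0.02 q7 -0.07
484 [0.56165551 0.03611285 0.11987177]
```

View pics/top3.png

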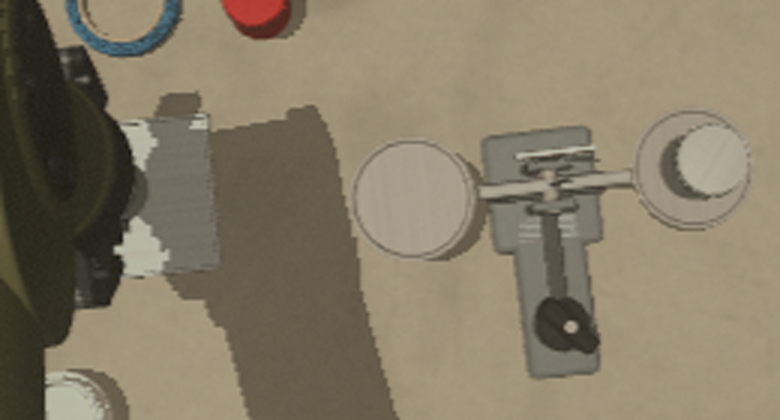

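The light tin stands upright on the right pan at (713,160), and the knob is at its stop (turned about 131°). Now I set the heavier tin in the tray.

Run:
```python
from h import *
place((.549,.376),.0175,.15)
ctrl.movep([.40,.33,.28],down(np.radians(6))); ctrl.pause(.5); st("away")
im,d,s=grab("top"); cv2.imwrite("pics/top4.png",cv2.resize(im[70:330,150:440],None,fx=2.3,fy=2.3,interpolation=cv2.INTER_CUBIC))
for n in ("wrist",):
    im,d,s=grab(n); v,u=np.nonzero(d>0);P=w_of(n,np.c_[u,v],d[v,u],s); c=(.549,.376)
    q=P[(np.hypot(P[:,0]-c[0],P[:,1]-c[1])<.035)&(P[:,2]>.05)&(P[:,2]<.065)]; print(len(q)); print(np.median(q,0) if len(q) else 0)
    cv2.imwrite("pics/w4.png",im)
```

```text
near t34.17 [0.549  0.3762 0.0238] w0.0390 gf30.4 F [-0.02  0.47 -1.2 ] M-0.01 q7 -0.02
[-0.73, -0.35, -0.15, 2.77]
down 3 t35.75 [0.5492 0.3761 0.0177] w0.0395 gf30.5 F [-0.66  0.28  1.16] M0.02 q7 -0.02
open t36.27 [0.549  0.376  0.0174] w0.0857 gf0.0 F [-0.02  0.59 -0.87] M0.04 q7 -0.02
away t38.63 [0.4002 0.33   0.2798] w0.0854 gf0.0 F [-0.35 -0.    0.61] M0.03 q7 -0.28
897
[0.54611095 0.37676499 0.05728513]
```

View pics/w4.png

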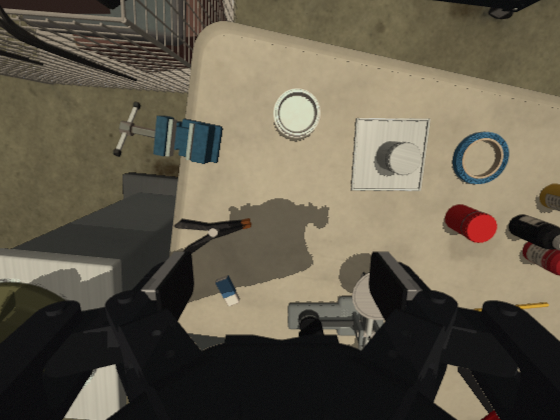

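The tin stands upright in the tray at (405,158). The cup, tape and bottles are where they were, and the gripper touches nothing, so I'm handing in.

```bash
python3 -c "
from station import ticket; print(ticket.close_job())"
```

```text
the job is handed in; nothing more can be done
None
```

The left pan sank, so tin B was the heavier: it now stands upright in the tray, the lighter tin A is still on the right pan with the lock at its stop, and I handed the job in at about 39 s without seeing a verdict.

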